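# Cock and trip the striker marker to stamp a batch tag

## Robot

A 6-joint arm with a two-finger parallel gripper is mounted at the origin on the work surface. World frame = base frame: x ahead of the robot, y to its left, z up, the work surface at z = 0. Lengths are in m, angles in rad, forces in N, time in s.
With the tool pointing down it reaches from about 0.3 to 0.775 m from the base axis. Payload 14.6 kg.
Tool frame: the origin (TCP) lies at the very end of the fingers, on their centre line; the grasp point (between the pads) lies 19 mm behind it; z points along the fingers, y is the line along which they close (so a half turn about z gives the same grasp; the last joint's range is limited). The gripper opens to 94 mm and grips with 3 to 60 N. Pads are 16 mm wide; open, the fingers measure 119 mm over their backs; the gripper's body (75 mm by 177 mm) begins 78 mm behind the grasp point.
Start: joints at [-0.067, 0.3, 1.521, -0, 1.321, -0.067], TCP at [0.55, -0, 0.205] pointing down, gripper open.
Joint ranges: [-3.03, 3.03], [-0.79, 2.21], [0.23, 2.52], [-1.04, 4.18], [0, 3.07], [-2.55, 2.55]. Speed limits (rad/s): [2.22, 2.22, 2.57, 3.14, 3.14, 3.14].

## Interface

Orientations are given as [roll, pitch, yaw] about the fixed x, y, z axes, in that order (R = Rz(yaw) Ry(pitch) Rx(roll)).
In Python, from station import ctrl gives the robot as it stands.
- The arm moves only by the tool carry_out, never from a script. Its argument "motion" is text: rows parted by semicolons, each of 7 numbers parted by spaces: the shift along the world's x, y, z in m, then the turn, a rotation vector about the world's x, y, z in degrees, then the closure in counts, from 0 (fully open) to 255 (shut). In form: dx dy dz wx wy wz hand; .... A call has 1 to 20 rows; each row shifts and turns the commanded pose from where the row before left it; what a row does not reach is not made up. A row lasts 1/12 s, in which the tool goes at most 41.7 mm and 7.16 degrees, less where a joint would pass 70% of its speed; a pose out of reach is approached as far as the arm can. A call is refused whole if a number of a shift passes 0.0417 or a number of a turn 7.16, either way. A call with a gripper value outside its range is refused whole. The fingers move at their own pace and stop on an object; "grip_force" is the grip in N (left out, the last holds). Time passes only in rows, so rows that do not move let the fingers close. It gives the time, the measured TCP pose, the force, the opening and the grip force at its end, in the units of the state.
- ctrl.get_obs(): the state, without advancing time (a new reading comes with each control period).
- ctrl.camera(name): name is "scene" or "side" or "wrist"; returns a dict with "pixels" (420x560x3 uint8, red, green, blue), "range_z" (420x560 float32, m along the optical axis (not along the pixel's ray), 0 where there is no reading), "K" (3x3 intrinsics, pixels), "position" and "attitude" of the camera in the world. Camera axes: x right, y up, looking along -z (the intrinsics and any distortion apply to the point x, -y, -z); pixel columns grow to the right and rows downward; lengths in m; the calibration is good to about 2 mm. A picture is of the moment at which its call begins.
- ctrl.hand_in(): hands the job in; it is judged then, once.
The state is a dict: "time_s": time; "qpos": joint angles; "joint_vel": joint speeds; "tau": joint torques, N m; "ee_pos": TCP position; "eef_rot": TCP orientation; "force": force on the tool from outside, world axes, zero at the start; "moment": the same for the moment, N m; "grip_width": finger opening in m; "grip_force": force on a finger pad.
Only numpy, scipy, OpenCV 4.12 (cv2) and the standard library are available. Lean on these libraries where they do the work, as an engineer would, in place of code of your own. Each camera call takes 0.05 s, during which the arm holds its last target. There are 200 camera calls.

## Task

A blank copper tag is already loaded in the spring-driven marker on the pharmacy bench. Draw the blue handle straight back from the tag until you feel the hidden sear catch, without straining it against the end buffer, and let go so that the striker stays cocked; then press the red trip button gently to fire it, so that the die is driven into the tag by this one blow and not before. Leave the bottles, jar, tub and tag tray where they are.

Things in the scene. Friction and masses are not known exactly. Their poses are not given: they have to be found in the camera images.
- marker: White housing on a dark steel base, 300 x 110 mm, fixed to the table. Origin: centre of the base's underside. Its level x axis runs from the red button (rear) past the blue handle to the upright copper tag (x = +104 mm) and grey anvil (front end x = +150 mm); z up. Flat deck 75 mm above the table, 72 mm wide, x = -140 to +75 mm. The handle is drawn towards -x.
- handle: Blue upright cylinder, 18 mm diameter, 50 mm tall, its lower end 7 mm above the deck, on a stem through the deck's slot. Origin: on its axis, 24 mm below its top, 108 mm above the table; uncocked at x = +30, y = 0 mm of the marker. Slides only along the marker's x; does not turn. Let go before the sear catches, it flies forward and strikes; pushed forward past rest it meets a bumper of 0.7 N/mm.
- rest (a point): Fixed point of the marker (x = +30, y = 0, z = 108 mm): where the origin of the uncocked handle lies; the distance from it to the handle is the draw. Spring pull 6 N at no draw plus 0.12 N per mm, friction under 1 N. The sear, set by a hidden collar, catches at a draw of 22 to 56 mm. In the last 6 mm before, a slight bump (to 3 N); the button dips 4 mm and pops up. Once caught, it stays there.
- buffer (a joint): Squeeze (m) of the rubber end buffer inside the housing: 0 = untouched. The striker meets it 3 mm past the catch; from there the pull climbs 8 N per mm, so a total pull of 18 to 21 N means that the buffer is pressed and the sear has caught. More than 2.5 mm (20 N on the buffer) strains the mechanism and spoils the work.
- trip: Red round trip button, 22 mm diameter, at x = -110, y = 0 mm of the marker. Origin: centre of its top face, 89 mm above the table (14 mm above the deck) when up. Pressed straight down, travel 8 mm, 3 to 8 N; it lets a cocked striker go about 4 to 5 mm down and springs back up. Not to be pushed with more than 30 N.
- die (a joint): Travel of the brass marking die towards the copper tag (m): 0 = drawn clear as at the start, 0.005 = its full stroke into the tag. It sits tight (6 N friction) and stays where the blow leaves it. A full blow drives it at least 4 mm.
- bottle_a: Amber bottle with white cap, 44 mm diameter, 82 mm high, loose, on the left (+y) side of the marker. Origin: centre of its underside. To be left alone.
- bottle_b: Amber bottle with white cap, 40 mm diameter, 75 mm high, loose, on the right (-y) side of the marker. Origin: centre of its underside. To be left alone.
- tag_tray: Grey open tray of copper tags, 110 x 80 x 22 mm, loose, right of the marker. Origin: centre of its underside. To be left alone.
- tub: White tub with green label, 64 mm diameter, 105 mm high, loose, at the left of the table. Origin: centre of its underside. To be left alone.
- bottle_c: Amber bottle with white cap, 52 mm diameter, 100 mm high, loose, at the left of the table. Origin: centre of its underside. To be left alone.
- jar: Glass jar with steel cap, 72 mm diameter, 95 mm high, loose, at the right of the table. Origin: centre of its underside. To be left alone.

How it is judged:
On the way, in this order (a step that is already met when the one before it is completed fails the run):
1. the striker is cocked: drawn back, held by the sear with the handle let go, the die not yet struck (x of handle in the frame of rest below -0.02 m and linear speed of handle below 0.02 m/s and value of joint die below 0.0015 m and contact force between each of the fingers, the arm and handle below 0.1 N), for 0.3 s.
2. the striker has been fired with the handle free and has driven the die home (value of joint die above 0.0035 m and contact force between each of the fingers, the arm and handle below 0.1 N), for 0.2 s.
At the end, for the whole second after the job is handed in: The die stands more than 3.5 mm forward in the tag, the striker is at rest within 6 mm of its uncocked place, and the bottles, jar, tub and tray stand upright and still (each within 30 mm of where it began) (value of joint die above 0.0035 m and distance between handle and rest below 0.006 m and linear speed of each of handle, bottle_a, bottle_b, tag_tray, tub, bottle_c, jar below 0.02 m/s and angle between each of bottle_a, bottle_b, tag_tray, tub, bottle_c, jar's own z axis and vertical below 0.2 rad); the robot touches nothing.
It fails at once if the end buffer is squeezed by more than 2.5 mm (20 N) (value of joint buffer above 0.0025 m).
It fails at once if the trip button is pushed with more than 30 N (contact force between any of the fingers, the arm and trip above 30 N).
It fails at once if a bottle, the jar, the tub or the tag tray is moved by more than 30 mm (distance of any of bottle_a, bottle_b, tag_tray, tub, bottle_c, jar from where it was at the start of the episode above 0.03 m).
It also fails if it takes over 59 s, if anything falls off the work surface, if the arm or the gripper's body presses on something with over 40 N, if the wrist force passes 120 N, or if a joint passes its speed limit or range.

## Working session

There is one attempt and no reset: what is moved stays moved. The work goes in short steps, Python scripts to look and compute and a tool call to move; the robot and the scene stay as the last step left them, time stands still between calls to the robot, and variables do not carry over. Pictures are saved under pics/ and viewed, at most 10 in all, crops included, and the job is handed in when it is done.

Besides the shell and the picture viewer there is one more tool, called after ">>>" by a JSON object that holds its "op" and its "data", one argument or row to a line. carry_out: Moves the arm, as the interface text tells. Its arguments: {"type":"object","properties":{"motion":{"type":"string"},"grip_force":{"type":"number"}},"required":["motion"]}

```bash
mkdir -p pics
cat > h.py <<'E'
import numpy as np, cv2
from station import ctrl
from scipy.spatial.transform import Rotation as R
def cam(n,save=None):
    c=ctrl.camera(n)
    if save: cv2.imwrite('pics/'+save,c['pixels'][:,:,::-1])
    return c
def rot(c):
    a=np.array(c['attitude'],float)
    if a.shape==(3,3): return a
    return R.from_euler('xyz',a).as_matrix() if a.size==3 else R.from_quat(a).as_matrix()
def pts(c):
    K=np.array(c['K']);z=c['range_z'];v,u=np.mgrid[:z.shape[0],:z.shape[1]]
    P=np.stack([(u-K[0,2])/K[0,0]*z,-(v-K[1,2])/K[1,1]*z,-z],-1)
    return P@rot(c).T+np.array(c['position'])
E
python3 - <<'E'
from h import *
for n in ['scene','side']:
    c=cam(n,n+'0.png');print(n,c['position'],c['attitude'],np.array(c['K']).tolist(),[k for k in c])
    P=pts(c);hsv=cv2.cvtColor(c['pixels'],cv2.COLOR_RGB2HSV)
    ok=c['range_z']>0
    for nm,m in dict(blue=cv2.inRange(hsv,(100,120,40),(130,255,255)),red=cv2.inRange(hsv,(0,150,80),(6,255,255))|cv2.inRange(hsv,(174,150,80),(180,255,255))).items():
        k,l,s,ce=cv2.connectedComponentsWithStats(m)
        for i in range(1,k):
            if s[i,4]>25:
                q=P[(l==i)&ok]; 
                if len(q): print(nm,s[i],q.mean(0).round(4),q.min(0).round(4),q.max(0).round(4))
print(ctrl.get_obs())
E
```

```text
scene [ 1.69885632 -0.05387038  0.85575242] [ 0.96361858 -0.0159791   1.55975226] [[435.49045441199013, 0.0, 285.1671408705212], [0.0, 435.49045441199013, 203.62463696077052], [0.0, 0.0, 1.0]] ['pixels', 'range_z', 'K', 'position', 'attitude']
blue [192   0   5   8  26] [-0.5804 -0.4612  0.4407] [-0.6013 -0.4711  0.4259] [-0.5572 -0.4521  0.4597]
blue [185   7  14  26 220] [-0.572  -0.4794  0.3643] [-0.5946 -0.5155  0.3166] [-0.5528 -0.4507  0.4313]
blue [  0 130  17  61 493] [-0.5743 -1.6682 -0.4476] [-0.6617 -1.6882 -0.5555] [-0.4403 -1.6526 -0.2658]
blue [510 135  29  33 442] [-0.9057  1.6032 -0.4655] [-1.0518  1.3339 -0.5872] [-0.3957  1.7482 -0.1557]
blue [533 142  25  31 476] [-0.7627  1.6793 -0.4895] [-0.9209  1.3598 -0.5935] [-0.3775  1.7513 -0.1802]
blue [438 268  33  17 363] [0.8768 0.4097 0.058 ] [0.8483 0.3674 0.054 ] [0.9061 0.45   0.0629]
blue [ 110  286   59   59 2146] [ 0.9992 -0.3751  0.0432] [ 9.251e-01 -4.283e-01 -9.000e-04] [ 1.0512 -0.326   0.0756]
blue [ 166  287   52   58 1883] [ 1.0008 -0.2518  0.0428] [ 9.269e-01 -3.236e-01 -2.000e-04] [ 1.0524 -0.2017  0.074
[... 853 characters left out ...]
2914 1.4264 0.622 ]
{'time_s': 0.1, 'qpos': array([-6.65999002e-02,  3.00420152e-01,  1.52151273e+00, -7.12560632e-06,
        1.32070583e+00, -6.66097085e-02]), 'joint_vel': array([-0.00094168, -0.0013342 , -0.00025447, -0.00027275, -0.00020525,
        0.00143034]), 'tau': array([ 1.84928511e-03, -5.32644153e+01, -3.53284299e+01,  7.10431044e-02,
        2.34944851e-02, -7.30603051e-05]), 'ee_pos': array([5.49764702e-01, 1.09429149e-05, 2.04943193e-01]), 'eef_rot': array([-3.14054845e+00, -6.27394522e-05,  1.57080787e+00]), 'force': array([-0.77835772,  0.19627123,  0.47925806]), 'moment': array([-0.06292687,  0.0647954 , -0.02859204]), 'grip_force': 0.0, 'grip_width': 0.09402499131635664}
```

View pics/scene0.png

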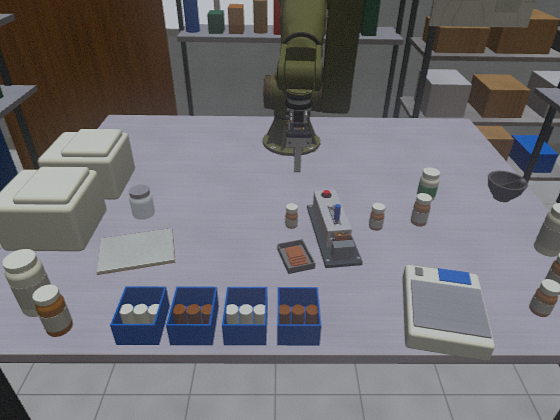

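View pics/side0.png

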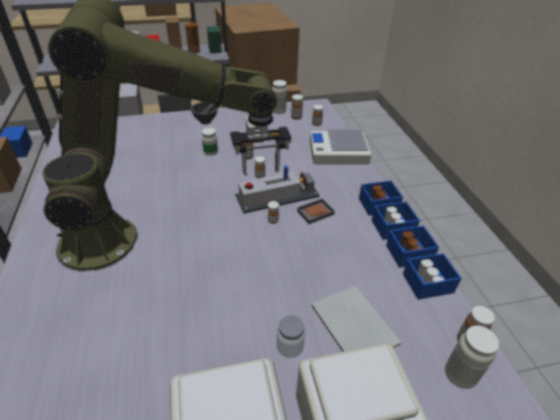

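The scene view shows the red button at about (326,193), the handle at (337,213), and bottles on both sides at (291,215) and (377,215). In the side view the button is at (249,186) and the handle at (286,172).

Run:
```python
from h import *
for n,(x0,x1,y0,y1) in dict(scene=(300,365,180,270),side=(230,325,155,215)).items():
    c=cam(n);P=pts(c);hsv=cv2.cvtColor(c['pixels'],cv2.COLOR_RGB2HSV)
    w=np.zeros(hsv.shape[:2],np.uint8);w[y0:y1,x0:x1]=255
    for nm,m in dict(blue=cv2.inRange(hsv,(98,80,30),(130,255,255)),red=cv2.inRange(hsv,(0,150,60),(5,255,255))|cv2.inRange(hsv,(172,130,60),(180,255,255))).items():
        k,l,s,ce=cv2.connectedComponentsWithStats(m&w)
        for i in range(1,k):
            if s[i,4]>8:
                q=P[l==i]; print(n,nm,s[i],ce[i].round(1),np.median(q,0).round(4),q[q[:,2]>q[:,2].max()-.006].mean(0).round(4),q[:,2].max().round(4))
    # deck
    q=P[y0:y1,x0:x1].reshape(-1,3); s=hsv[y0:y1,x0:x1].reshape(-1,3)
    d=q[(abs(q[:,2]-.075)<.005)&(s[:,1]<70)]
    r=cv2.minAreaRect((d[:,:2]*1000).astype(np.float32));print(n,'deck',len(d),r)
    d=q[(q[:,2]>.006)&(q[:,2]<.03)];print('base',cv2.minAreaRect((d[:,:2]*1000).astype(np.float32)))
    # bottles: points between 50 and 110mm
    Q=P.reshape(-1,3);o=Q[(Q[:,2]>.055)&(Q[:,2]<.112)&(Q[:,0]>.35)&(Q[:,0]<.8)&(abs(Q[:,1])<.4)]
    g=np.zeros((450,800),np.uint8);ij=((o[:,:2]-[.35,-.4])*1000).astype(int);g[ij[:,0],ij[:,1]]=255
    g=cv2.morphologyEx(g,cv2.MORPH_CLOSE,np.ones((9,9)))
    k,l,s,ce=cv2.connectedComponentsWithStats(g)
    for i in range(1,k):
        if s[i,4]>60: print('obj y0',s[i,0]/1000-.4,'x0',s[i,1]/1000+.35,'dy,dx',s[i,2:4])
```

```text
scene blue [334 204   7  17  83] [336.8 211.7] [0.6692 0.1201 0.1123] [ 1.6989 -0.0539  0.8558] 0.8558
scene red [324 190   5   4  17] [326.1 191.6] [0.5288 0.103  0.0901] [0.5274 0.1027 0.0902] 0.0933
scene deck 862 ((617.7843627929688, 116.42706298828125), (252.66151428222656, 73.84385681152344), 7.5086517333984375)
base ((607.9827880859375, 115.43880462646484), (183.18276977539062, 409.6785888671875), 83.9576644897461)
obj y0 0.065 x0 0.489 dy,dx [ 99 228]
obj y0 0.381 x0 0.5469999999999999 dy,dx [19 49]
obj y0 -0.027000000000000024 x0 0.567 dy,dx [36 44]
obj y0 0.241 x0 0.576 dy,dx [41 41]
obj y0 0.10199999999999998 x0 0.73 dy,dx [65 44]
side blue [284 165   4  14  38] [285.4 170.9] [0.6593 0.1141 0.119 ] [0.6601 0.1168 0.1316] 0.1354
side red [247 183   4   5  17] [248.4 184.9] [0.5202 0.0941 0.0879] [0.5203 0.0956 0.0886] 0.0917
side deck 814 ((597.3222045898438, 125.02630615234375), (237.92713928222656, 226.9852294921875), 42.647850036621094)
base ((640.0664672851562, 202.54229736328125), (395.7258605957031, 386.2627868652344), 72.56053924560547)
obj y0 0.056999999999999995 x0 0.489 dy,dx [103 222]
obj y0 0.377 x0 0.5609999999999999 dy,dx [10 14]
obj y0 -0.03300000000000003 x0 0.569 dy,dx [42 36]
obj y0 0.23299999999999998 x0 0.572 dy,dx [45 41]
obj y0 0.09599999999999997 x0 0.715 dy,dx [59 55]
```

>>> {"op": "carry_out", "data": {
  "motion": "0.009 0.0099 0 0 0 -6.9 0;0.009 0.0099 0 0 0 -6.9 0;0.009 0.0099 0 0 0 -6.9 0;0.009 0.0099 0 0 0 -6.9 0;0.009 0.0099 0 0 0 -6.9 0;0.009 0.0099 0 0 0 -6.9 0;0.009 0.0099 0 0 0 -6.9 0;0.009 0.0099 0 0 0 -6.9 0;0.009 0.0099 0 0 0 -6.9 0;0.009 0.0099 0 0 0 -6.9 0;0.009 0.0099 0 0 0 -6.9 0;0.009 0.0099 0 0 0 -6.6 0;0 0 0 0 0 0 0;0 0 0 0 0 0 0;0 0 0 0 0 0 0"
}}

```text
time_s: 1.45
ee_pos: [0.6576, 0.1183, 0.2052]
eef_rot: [3.141, 0.0, 0.135]
force: [0.7, -0.3, -0.0]
grip_width: 0.0938
grip_force: 0.0
```

Run:
```python
from h import *
c=cam('wrist','w1.png');P=pts(c);hsv=cv2.cvtColor(c['pixels'],cv2.COLOR_RGB2HSV)
o=ctrl.get_obs();print(o['ee_pos'],o['eef_rot'],o['force'],c['position'],c['attitude'])
for nm,m in dict(blue=cv2.inRange(hsv,(98,80,30),(130,255,255)),red=cv2.inRange(hsv,(0,150,60),(5,255,255))|cv2.inRange(hsv,(172,130,60),(180,255,255))).items():
    k,l,s,ce=cv2.connectedComponentsWithStats(m)
    for i in range(1,k):
        if s[i,4]>60:
            q=P[(l==i)&(c['range_z']>0)]; t=q[(q[:,2]>.125)&(q[:,2]<.137)] if nm=='blue' else q[(q[:,2]>.084)]
            if len(t): print(nm,s[i],len(t),t.mean(0).round(4),t.min(0).round(4),t.max(0).round(4))
d=P.reshape(-1,3)[(abs(P[...,2].ravel()-.075)<.004)&(hsv[...,1].ravel()<70)]
print(cv2.minAreaRect((d[:,:2]*1000).astype(np.float32)))
```

```text
[0.65763803 0.11818035 0.2054387 ] [3.14151853e+00 2.23424268e-04 1.33874410e-01] [0.82107344 0.08645527 0.31771004] [0.74216487 0.13015523 0.38456532] [-2.92666571e-01 -2.53240403e-04 -1.43566964e+00]
blue [269 196  19  29 461] 297 [0.6659 0.1195 0.1315] [0.6566 0.1113 0.1251] [0.6738 0.128  0.134 ]
red [268 305  20  20 292] 239 [0.5281 0.1015 0.0885] [0.5162 0.0912 0.0841] [0.5373 0.1117 0.0907]
((575.2073974609375, 185.76547241210938), (251.3226776123047, 396.6100769042969), 29.227014541625977)
```

View pics/w1.png

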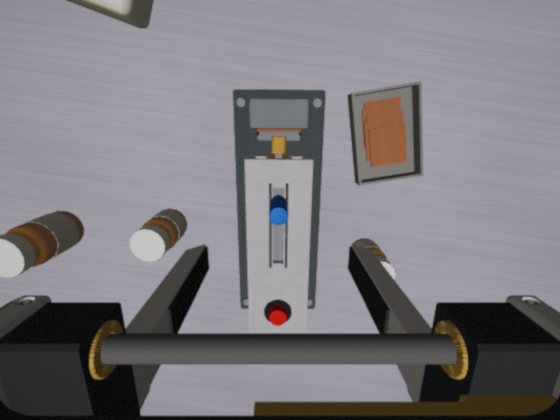

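The wrist view shows the handle at (278,212) and the button at (278,317), in line with the gripper and midway between the fingers. The bottles are well clear.

>>> {"op": "carry_out", "data": {
  "motion": "0.0075 0.0012 -0.013 0 0 0 0;0 0 -0.025 0 0 0 0;0 0 -0.025 0 0 0 0;0 0 -0.025 0 0 0 0;0 0 -0.025 0 0 0 0;0 0 0 0 0 0 0;0 0 0 0 0 0 0;0 0 0 0 0 0 120;0 0 0 0 0 0 180;0 0 0 0 0 0 230;0 0 0 0 0 0 255;0 0 0 0 0 0 255;0 0 0 0 0 0 255;0 0 0 0 0 0 255;0 0 0 0 0 0 255",
  "grip_force": 35
}}

```text
time_s: 2.75
ee_pos: [0.6655, 0.12, 0.0925]
eef_rot: [3.142, 0.0, 0.131]
force: [0.2, 0.1, 0.1]
grip_width: 0.0447
grip_force: 0.0
```

>>> {"op": "carry_out", "data": {
  "motion": "0 0 0 0 0 0 255;0 0 0 0 0 0 255;0 0 0 0 0 0 255;0 0 0 0 0 0 255;0 0 0 0 0 0 255;0 0 0 0 0 0 255;0 0 0 0 0 0 255;0 0 0 0 0 0 255;0 0 0 0 0 0 255;0 0 0 0 0 0 255"
}}

```text
time_s: 3.58
ee_pos: [0.6656, 0.1194, 0.0924]
eef_rot: [3.141, 0.0, 0.131]
force: [1.0, -6.2, 0.2]
grip_width: 0.0172
grip_force: 35.0
```

>>> {"op": "carry_out", "data": {
  "motion": "0 -0.0006 0 0 0 0 255;-0.004 -0.0005 0 0 0 0 255;-0.004 -0.0005 0 0 0 0 255;-0.004 -0.0005 0 0 0 0 255;-0.004 -0.0005 0 0 0 0 255;-0.002 -0.0003 0 0 0 0 255;0 0 0 0 0 0 255;0 0 0 0 0 0 255"
}}

```text
time_s: 4.25
ee_pos: [0.6479, 0.1171, 0.0925]
eef_rot: [3.141, -0.002, 0.131]
force: [7.6, -1.9, -4.8]
grip_width: 0.0176
grip_force: 35.0
```

>>> {"op": "carry_out", "data": {
  "motion": "-0.003 -0.0004 0 0 0 0 255;-0.002 -0.0003 0 0 0 0 255;0 0 0 0 0 0 255;0 0 0 0 0 0 255"
}}

```text
time_s: 4.58
ee_pos: [0.6431, 0.1165, 0.0925]
eef_rot: [3.142, -0.003, 0.131]
force: [10.2, -1.1, -5.3]
grip_width: 0.0176
grip_force: 35.0
```

>>> {"op": "carry_out", "data": {
  "motion": "-0.001 -0.0001 0 0 0 0 255;-0.001 -0.0002 0 0 0 0 255;0 0 0 0 0 0 255"
}}

```text
time_s: 4.83
ee_pos: [0.6411, 0.1162, 0.0925]
eef_rot: [-3.142, -0.003, 0.131]
force: [9.2, -0.6, -5.2]
grip_width: 0.0175
grip_force: 35.0
```

>>> {"op": "carry_out", "data": {
  "motion": "-0.001 -0.0001 0 0 0 0 255;-0.001 -0.0002 0 0 0 0 255;0 0 0 0 0 0 255"
}}

```text
time_s: 5.08
ee_pos: [0.6391, 0.1159, 0.0925]
eef_rot: [-3.142, -0.003, 0.131]
force: [10.0, -0.6, -5.1]
grip_width: 0.0171
grip_force: 35.0
```

>>> {"op": "carry_out", "data": {
  "motion": "-0.001 -0.0001 0 0 0 0 255;-0.001 -0.0002 0 0 0 0 255;0 0 0 0 0 0 255"
}}

```text
time_s: 5.33
ee_pos: [0.6371, 0.1157, 0.0925]
eef_rot: [-3.141, -0.003, 0.131]
force: [10.2, 0.3, -5.2]
grip_width: 0.0176
grip_force: 35.0
```

>>> {"op": "carry_out", "data": {
  "motion": "-0.001 -0.0001 0 0 0 0 255;-0.001 -0.0002 0 0 0 0 255;0 0 0 0 0 0 255"
}}

```text
time_s: 5.58
ee_pos: [0.6351, 0.1154, 0.0925]
eef_rot: [-3.141, -0.003, 0.131]
force: [10.6, -0.2, -5.6]
grip_width: 0.0173
grip_force: 35.0
```

>>> {"op": "carry_out", "data": {
  "motion": "-0.001 -0.0001 0 0 0 0 255;-0.001 -0.0002 0 0 0 0 255;0 0 0 0 0 0 255"
}}

```text
time_s: 5.83
ee_pos: [0.6331, 0.1152, 0.0925]
eef_rot: [-3.141, -0.003, 0.131]
force: [10.4, -0.1, -5.7]
grip_width: 0.0174
grip_force: 35.0
```

>>> {"op": "carry_out", "data": {
  "motion": "-0.001 -0.0001 0 0 0 0 255;-0.001 -0.0002 0 0 0 0 255;0 0 0 0 0 0 255"
}}

```text
time_s: 6.08
ee_pos: [0.6311, 0.1149, 0.0925]
eef_rot: [-3.141, -0.003, 0.131]
force: [10.6, 0.3, -7.0]
grip_width: 0.0173
grip_force: 35.0
```

>>> {"op": "carry_out", "data": {
  "motion": "-0.001 -0.0001 0 0 0 0 255;-0.001 -0.0002 0 0 0 0 255;0 0 0 0 0 0 255"
}}

```text
time_s: 6.33
ee_pos: [0.6291, 0.1146, 0.0925]
eef_rot: [-3.141, -0.003, 0.131]
force: [10.4, 1.0, -7.1]
grip_width: 0.0172
grip_force: 35.0
```

>>> {"op": "carry_out", "data": {
  "motion": "-0.001 -0.0001 0 0 0 0 255;-0.001 -0.0002 0 0 0 0 255;0 0 0 0 0 0 255"
}}

```text
time_s: 6.58
ee_pos: [0.627, 0.1144, 0.0924]
eef_rot: [-3.141, -0.003, 0.131]
force: [9.6, 1.1, -5.0]
grip_width: 0.0173
grip_force: 35.0
```

>>> {"op": "carry_out", "data": {
  "motion": "-0.001 -0.0001 0 0 0 0 255;-0.001 -0.0002 0 0 0 0 255;0 0 0 0 0 0 255"
}}

```text
time_s: 6.83
ee_pos: [0.6256, 0.1142, 0.0925]
eef_rot: [-3.141, -0.004, 0.131]
force: [14.9, 2.1, -8.4]
grip_width: 0.0175
grip_force: 35.0
```

>>> {"op": "carry_out", "data": {
  "motion": "-0.0007 -0.0001 0 0 0 0 255;0 0 0 0 0 0 255;0 0 0 0 0 0 255"
}}

```text
time_s: 7.08
ee_pos: [0.6252, 0.1142, 0.0925]
eef_rot: [-3.141, -0.005, 0.131]
force: [18.4, 2.8, -10.2]
grip_width: 0.0175
grip_force: 35.0
```

The pull rises about 8 N per mm and has reached 18.6 N, so the buffer is touched and the sear has caught. I'll ease forward onto the sear.

>>> {"op": "carry_out", "data": {
  "motion": "0.001 0.0001 0 0 0 0 255;0.001 0.0001 0 0 0 0 255;0.001 0.0002 0 0 0 0 255;0.001 0.0001 0 0 0 0 255;0 0 0 0 0 0 255;0 0 0 0 0 0 255"
}}

```text
time_s: 7.58
ee_pos: [0.6285, 0.1145, 0.0924]
eef_rot: [-3.141, -0.003, 0.131]
force: [10.9, 1.0, -6.1]
grip_width: 0.0175
grip_force: 35.0
```

>>> {"op": "carry_out", "data": {
  "motion": "0.001 0.0001 0 0 0 0 255;0.0007 0.0001 0 0 0 0 255;0 0 0 0 0 0 255;0 0 0 0 0 0 255"
}}

```text
time_s: 7.92
ee_pos: [0.6295, 0.1147, 0.0924]
eef_rot: [-3.141, -0.001, 0.131]
force: [5.2, 2.3, -2.8]
grip_width: 0.0173
grip_force: 35.0
```

>>> {"op": "carry_out", "data": {
  "motion": "0.0007 0 0 0 0 0 255;0 0 0 0 0 0 255;0 0 0 0 0 0 255"
}}

```text
time_s: 8.17
ee_pos: [0.6298, 0.1147, 0.0924]
eef_rot: [-3.141, 0.001, 0.131]
force: [-1.5, 3.5, -0.6]
grip_width: 0.0177
grip_force: 35.0
```

The sear carries the spring. Next I open the gripper and rise.

>>> {"op": "carry_out", "data": {
  "motion": "0 0 0 0 0 0 200;0 0 0 0 0 0 150;0 0 0 0 0 0 130;0 0 0 0 0 0 130;0 0 0 0 0 0 130;0 0 0 0 0 0 130;0 0 0 0 0 0 130;0 0 0 0 0 0 130;0 0 0 0 0 0 130;0 0 0 0 0 0 130;0 0 0.015 0 0 0 130;0 0 0.025 0 0 0 130;0 0 0.025 0 0 0 130;0 0 0.025 0 0 0 130;0 0 0 0 0 0 130;0 0 0 0 0 0 130"
}}

```text
time_s: 9.5
ee_pos: [0.6306, 0.1144, 0.1837]
eef_rot: [3.142, -0.002, 0.131]
force: [-0.3, 0.9, -0.3]
grip_width: 0.0462
grip_force: 0.0
```

Run:
```python
from h import *
c=cam('wrist','w2.png');P=pts(c);hsv=cv2.cvtColor(c['pixels'],cv2.COLOR_RGB2HSV)
o=ctrl.get_obs();print(o['ee_pos'],o['eef_rot'],o['force'])
for nm,m in dict(blue=cv2.inRange(hsv,(98,80,30),(130,255,255)),red=cv2.inRange(hsv,(0,150,60),(5,255,255))|cv2.inRange(hsv,(172,130,60),(180,255,255))).items():
    k,l,s,ce=cv2.connectedComponentsWithStats(m)
    for i in range(1,k):
        if s[i,4]>60:
            q=P[(l==i)&(c['range_z']>0)]; t=q[(q[:,2]>.125)&(q[:,2]<.137)] if nm=='blue' else q[(q[:,2]>.084)]
            if len(t): print(nm,s[i],len(t),t.mean(0).round(4),t.min(0).round(4),t.max(0).round(4))
```

```text
[0.63004511 0.11428011 0.18210528] [-3.14158820e+00  1.35676241e-04  1.30890804e-01] [ 0.17878422  0.12377666 -1.29034604]
blue [268 209  20  35 572] 342 [0.6303 0.1149 0.1315] [0.6208 0.1066 0.1252] [0.6379 0.1232 0.1338]
red [267 296  21  21 351] 286 [0.5279 0.1015 0.0884] [0.5163 0.091  0.0841] [0.537  0.1119 0.0905]
```

View pics/w2.png

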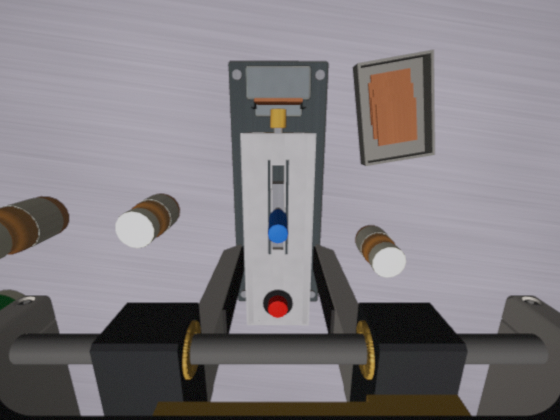

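The wrist view shows the handle cocked at (278,230), about 35 mm back, with the button at (278,308). Next I go over the button with the fingers closed.

>>> {"op": "carry_out", "data": {
  "motion": "-0.0206 -0.0026 0 0 0 0 255;-0.0206 -0.0026 0 0 0 0 255;-0.0206 -0.0026 0 0 0 0 255;-0.0206 -0.0026 0 0 0 0 255;-0.0206 -0.0026 0 0 0 0 255;0 0 0 0 0 0 255;0 0 0 0 0 0 255;0 0 -0.02 0 0 0 255;0 0 -0.02 0 0 0 255;0 0 -0.02 0 0 0 255;0 0 -0.015 0 0 0 255;0 0 0 0 0 0 255;0 0 0 0 0 0 255;0 0 0 0 0 0 255;0 0 0 0 0 0 255"
}}

```text
time_s: 10.8
ee_pos: [0.5279, 0.1014, 0.1084]
eef_rot: [3.142, -0.002, 0.131]
force: [0.5, -0.5, -1.0]
grip_width: 0.0007
grip_force: 0.0
```

>>> {"op": "carry_out", "data": {
  "motion": "0 0 -0.008 0 0 0 255;0 0 -0.006 0 0 0 255;0 0 -0.003 0 0 0 255;0 0 -0.002 0 0 0 255;0 0 -0.001 0 0 0 255;0 0 -0.001 0 0 0 255;0 0 0 0 0 0 255"
}}

```text
time_s: 11.38
ee_pos: [0.527, 0.1013, 0.0866]
eef_rot: [3.142, 0.001, 0.131]
force: [-4.6, -0.7, 6.1]
grip_width: 0.0007
grip_force: 3.0
```

>>> {"op": "carry_out", "data": {
  "motion": "0 0 -0.001 0 0 0 255;0 0 -0.001 0 0 0 255;0 0 -0.001 0 0 0 255;0 0 0 0 0 0 255"
}}

```text
time_s: 11.72
ee_pos: [0.5271, 0.1013, 0.0834]
eef_rot: [3.142, 0.0, 0.131]
force: [-1.6, -0.2, 2.6]
grip_width: 0.0005
grip_force: 1.4
```

```bash
cat > m.py <<'E'
from h import *
c=cam('wrist');P=pts(c);hsv=cv2.cvtColor(c['pixels'],cv2.COLOR_RGB2HSV)
m=cv2.inRange(hsv,(98,80,30),(130,255,255))>0
t=P[m&(P[...,2]>.125)&(P[...,2]<.137)];print(len(t),t.mean(0).round(4),ctrl.get_obs()['force'].round(1))
cv2.imwrite('pics/w3.png',c['pixels'][:,:,::-1])
E
python3 m.py
```

```text
49 [0.6592 0.1189 0.1264] [-2.1 -0.   2.8]
```

The striker has gone forward. I retract and check.

>>> {"op": "carry_out", "data": {
  "motion": "0 0 0.01 0 0 0 255;0 0 0.03 0 0 0 255;0 0 0.04 0 0 0 255;0 0 0.03 0 0 0 255;0 0 0 0 0 0 255;0 0 0 0 0 0 255;0 0 0 0 0 0 255;0 0 0 0 0 0 255"
}}

```text
time_s: 12.43
ee_pos: [0.5267, 0.1012, 0.1922]
eef_rot: [-3.142, 0.002, 0.131]
force: [-0.4, -0.6, -0.2]
grip_width: 0.0004
grip_force: 0.0
```

```bash
python3 m.py
```

```text
513 [0.6639 0.1193 0.1316] [1.2 0.1 0.3]
```

View pics/w3.png

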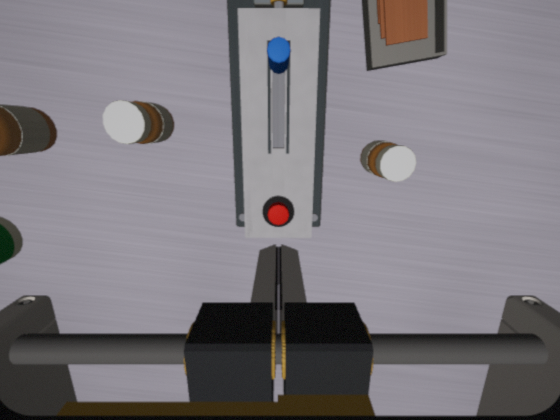

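The handle is back at rest at (278,50), the bottles are where they were, and the gripper is clear.

```bash
python3 -c "
from station import ctrl
print(ctrl.hand_in())"
```

```text
the job is handed in; nothing more can be done
None
```

The marker was cocked on its sear (pull peaked at about 19 N), fired with one gentle press of the trip button, and handed in. The handle is back at rest and the two bottles beside the marker look unmoved, but I did not measure the die's depth, and the hand-in gave no verdict.

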